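# Slide the filter housing into its holding plate and lock its bayonet cap

### The job

Push the aluminium filter housing, with its cap resting loosely on it, along the bench into the slotted holding plate until it stops, so that its square foot lies under the plate. Then close the cap as a bayonet: turn it clockwise until its lugs drop into the hidden slots, press it down against the spring, turn it clockwise again to the stop and let it spring up locked. Leave the other things on the bench where they are and let go.

Things in the scene. Friction and masses are not known exactly. Their poses are not given: they have to be found in the camera images.
- holder: Steel holding plate with smooth guides, fixed on the bench, about 118 x 118 mm, 16 mm high, screw heads up to 18.5 mm. Its x axis is the way the housing is pushed in; open side at -x. Side rails 10 mm high, 89 mm apart inside, run from x -60 mm, with lead-ins flared 30 degrees before them (x -82 to -60 mm). Origin on the bench, where the housing's centre is when fully home.
- home (a point): Point on the bench, same place and axes as the holder's origin: where the housing's origin lies when its foot meets the back stop. The 6 mm thick plate (z 10 to 16 mm) has a U slot 66 mm wide round this point, open to -x; the plate's front edge is at x -38 mm, so the rear edge of the housing's foot (x -43 mm when home) stays in reach; pushing there with two fingertips, apart and low, keeps the foot square.
- housing: Loose aluminium filter housing, about 0.5 kg in all: square foot 86 x 86 x 8 mm with an upright round barrel on it, 62 mm in diameter, up to z 54 mm. Origin at the centre of the underside, z up, foot's sides parallel to x and y. Starts on the bench 135 to 150 mm before home, within 8 mm and 0.1 rad of lined up.
- mouth (a point): Centre of the housing's mouth, z 54 mm. Flush in it is a fixed lock ring with three slots 120 degrees apart, at an angle unknown and different each time (cap covers them; it starts 25 to 96 degrees of clockwise turn before them). Below, a spring seat pushes up on the cap: 4 N when first met, about 10.5 N when 13 mm lower, its end.
- cap: Loose black bayonet cap, 0.15 kg, on the housing. Origin: centre of the underside of its 34 mm spigot, z up. Three lugs 8 mm wide, tips 24 mm from the axis, z 6 to 11 mm, at 0, 120, 240 degrees from x. Disc 58 mm across, z 25 to 33 mm. On it a grip bar along x, 50 mm long, 14 mm thick, z 33 to 51 mm: fingers may straddle or pinch it and press with their tips on the disc.
- cap_top (a point): Centre of the disc's upper face, 33 mm above the cap's origin, under the bar. Height of the cap's origin over the housing's: 48 mm at the start; 43 mm with lugs dropped in the slots (8 degrees of play); 30 mm pressed to the end. Hold it below 33 mm while turning 60 degrees clockwise from above (hard stop about 9 degrees beyond); let go, it springs up to 36 mm: locked.
- dish: Bystander, leave alone: round steel parts dish, 112 mm across and 29 mm high. Origin at the centre of its underside.
- orange_driver: Bystander, leave alone: screwdriver with orange handle lying flat, 28 x 190 x 29 mm. Origin at the centre of its underside.
- blue_pliers: Bystander, leave alone: pliers with blue handles lying flat, 56 x 171 x 15 mm. Origin at the centre of its underside.
- steel_bush: Bystander, leave alone: small steel bush standing upright, 24 mm across and 30 mm high. Origin at the centre of its underside.
Not all that is in view belongs to the job. Of the things like the housing, leave any that is orange; of the rest the smaller one is meant.

How it is judged (in metres and radians):
On the way, in this order (a step that is already met when the one before it is completed fails the run):
1. the housing is pushed fully home in the holding plate, its cap not yet turned in (horizontal distance between housing and home below 0.0045 m and z of cap in the frame of housing above 0.0455 m), for 0.1 s.
2. the lugs have gone through the slots, with the housing still home (horizontal distance between housing and home below 0.0045 m and z of cap in the frame of housing below 0.044 m), for 0.1 s.
At the end, for the whole second after the job is handed in: The housing stands within 4.5 mm of home, foot under the plate and on the bench (origin below 3 mm); the cap is locked: its origin 34.5 to 37.8 mm above the housing's, its axis within 0.06 rad of the housing's; both at rest (horizontal distance between housing and home below 0.0045 m and height (world z) of housing below 0.003 m and z of cap in the frame of housing between 0.0345 and 0.0378 m and angle between the z axis of cap and the z axis of housing, either way round below 0.06 rad and linear speed of each of cap, housing below 0.01 m/s); the robot touches nothing.
It fails at once if a bystander is moved by more than 25 mm (distance of any of dish, orange_driver, blue_pliers, steel_bush from where it was at the start of the episode above 0.025 m).
It also fails if it takes over 72 s, if anything falls off the work surface, if the arm or the gripper's body presses on something with over 40 N, if the wrist force passes 120 N, or if a joint passes its speed limit or range.

### The arm

A 6-joint arm with a two-finger parallel gripper is mounted at the origin on a cart in front of the work surface, level with it; the furniture and walls round the work are solid. World frame = base frame: x ahead of the robot, y to its left, z up, the work surface at z = 0. Lengths are in mm, angles in rad, forces in N, time in s.
With the tool pointing down it reaches from about 350 to 875 mm from the base axis. Payload 4.2 kg.
Tool frame: the origin (TCP) lies on the mounting face of the last link; the fingertips stand 173 mm ahead of it and the grasp point (between the pads) lies 155 mm ahead of it; z points along the fingers, y is the direction in which the jaws open and shut (so a half turn about z gives the same grasp; the last joint's range is limited). The gripper opens to 85 mm and grips with 20 to 120 N. Pads are 22 mm wide; open, the fingers measure 114 mm over their backs; the gripper's body (76 mm by 85 mm) begins 54 mm behind the grasp point. The pads swing forward as they close: fully open they stand 13 mm farther back than shut.
Start: joints at [1.468, 0.385, 0.008, 0, -1.194, -0.259], TCP at [221.191, 584.529, 404.712] pointing down, gripper open.
Joint ranges: [-3.14, 3.14], [-1.21, 2.06], [-1.07, 1.41], [-3.16, 2.05], [-2.99, -0.16], [-3.1, 3.1]. Speed limits (rad/s): [2.79, 2.79, 3.14, 3.14, 3.14, 3.14].

### API

Orientations are given as a unit quaternion [x, y, z, w].
In Python, from bench import arm gives the robot as it stands. The module is installed in compiled form; this text tells all that it offers.
- The arm moves only by the tool play_rows, never from a script. Its argument "moves" is a list of rows, each a list of 3 entries, a list of its own where there are three numbers: the shift along the world's x, y, z in units of 30 cm (1.0 is 30 cm), then the turn about the world's z in units of 30 degrees (1.0 is 30 degrees), then the gripper's target within -1 to 1 (shut at 1, half-way at 0, fully open at -1). In form: [[[x, y, z], turn, jaw], ...]. A call has 1 to 12 rows; each row is the pose to reach, as a shift and turn from the pose measured when the call began; what a row does not reach only later rows make up. A row lasts 1/8 s, in which the tool goes at most 62.5 mm and 10.7 degrees, less where a joint would pass 70% of its speed; a pose out of reach is approached as far as the arm can. A call with a number of a shift or a turn outside -1 to 1 is refused whole. A call with a gripper value outside its range is refused whole. The fingers move at their own pace and stop on an object; the grip force is fixed at half the most. Time passes only in rows, so rows that repeat a pose let the fingers close. It gives the time, the measured TCP pose, the force and the opening at its end, in the units of the state.
- arm.read_state(): the state, without advancing time (a new reading comes with each control period).
- arm.get_image(name): name is "scene" or "top" or "wrist"; returns a dict with "pixels" (384x512x3 uint8, red, green, blue), "vfov" (degrees; the focal length in pixels is half the picture's height over the tangent of half this angle, whatever the lens; pixels are square), "cx", "cy" (the principal point, pixels), "dist" ([k1, k2, p1, p2, k3] as OpenCV has them; the pictures are not rectified), "xyz" and "rotation" of the camera in the world. Camera axes: x right, y up, looking along -z (the intrinsics and any distortion apply to the point x, -y, -z); pixel columns grow to the right and rows downward; lengths in mm; the calibration is good to about 2 mm. A picture is of the moment at which its call begins. There is no depth.
- arm.job_done(): hands the job in, once; it reports no verdict.
Trained networks look in a picture, given as the dict that the camera call returned (one of the last four; its "shot" number tells which), for a name from the list of things; names that differ only in an ending like _2 or _b are one class to them, and where a whole thing is asked for, a point or a joint stands for the part that bears it (a point fixed in the world has none). Each returns a list of dicts, best first, with "conf" (0 to 1); they miss things now and then, are a little off and sometimes report something else, mostly with a low value. They report only what shows in the picture. A call takes as long as a camera call. They do not tell look-alikes from the thing itself.
- arm.look_for(name, picture): "centre" ([x, y, z] in mm, in world coordinates, good to about 4 mm: the middle of the surface that is visible of it).
The state is a dict: "clock": time; "joints": joint angles; "joint_vel": joint speeds; "joint_efforts": joint torques, N m; "position": TCP position; "ee_rot": TCP orientation; "contact_force": force on the tool from outside, world axes, zero at the start; "wrist_torque": the same for the moment, N m; "gripper_width": finger opening in mm.
Only numpy, scipy, OpenCV 4.12 (cv2) and the standard library are available. Lean on these libraries where they do the work, as an engineer would, in place of code of your own. Each camera call takes 0.05 s, during which the arm holds its last target.

## Working session

There is one attempt and no reset: what is moved stays moved. The work goes in short steps, Python scripts to look and compute and a tool call to move; the robot and the scene stay as the last step left them, time stands still between calls to the robot, and variables do not carry over. Pictures are saved under pics/ and viewed, and the job is handed in when it is done.

Besides the shell and the picture viewer there is one more tool, called after "Call:" as name(argument=value, ...), one argument or row to a line, values as JSON. play_rows: Moves the arm, as the interface text tells. Shifts and turns lie within -1 to 1; 1 stands for 30 cm of shift or 30 degrees of turn. Its arguments: {"type":"object","properties":{"moves":{"type":"array"}},"required":["moves"]}

```bash
mkdir -p pics; ls; cat > h.py <<'E'
import numpy as np, cv2
from bench import arm
def K(p):
    h,w=p['pixels'].shape[:2]; f=h/2/np.tan(np.radians(p['vfov'])/2)
    return np.array([[f,0,p['cx']],[0,f,p['cy']],[0,0,1.]]),np.array(p['dist'],float)
def R(p):
    r=np.array(p['rotation'],float)
    if r.shape==(3,3): return r
    from scipy.spatial.transform import Rotation
    return Rotation.from_quat(r).as_matrix()
def ray(p,uv):
    k,d=K(p); q=cv2.undistortPoints(np.array(uv,float).reshape(-1,1,2),k,d).reshape(-1,2)
    c=np.c_[q[:,0],-q[:,1],-np.ones(len(q))]
    return c@R(p).T
def onz(p,uv,z):
    r=ray(p,uv); o=np.array(p['xyz'],float); return o+r*((z-o[2])/r[:,2])[:,None]
def proj(p,X):
    k,d=K(p); c=(np.array(X,float).reshape(-1,3)-np.array(p['xyz']))@R(p)
    c=c*[1,-1,-1]
    return cv2.projectPoints(c.reshape(-1,1,3),np.zeros(3),np.zeros(3),k,d)[0].reshape(-1,2)
def save(p,n,crop=None,s=1):
    im=p['pixels'][:,:,::-1]
    if crop: im=im[crop[1]:crop[3],crop[0]:crop[2]]
    cv2.imwrite('pics/'+n,cv2.resize(im,None,fx=s,fy=s,interpolation=cv2.INTER_CUBIC))
E
python3 - <<'E'
from h import *
import pickle
s=arm.read_state(); print(s)
for n in ['scene','top','wrist']:
    p=arm.get_image(n); save(p,n+'0.png',s=1.5); pickle.dump(p,open(n+'0.pkl','wb'))
    print(n,p['xyz'],p['vfov'],p['dist'],np.round(R(p),3).tolist())
    for t in ['housing','holder','cap','cap_top','dish','orange_driver','blue_pliers','steel_bush']:
        try: print(t,[(np.round(d['centre']).tolist(),round(d['conf'],2)) for d in arm.look_for(t,p)])
        except Exception as e: print(t,e)
print(arm.read_state()['clock'])
E
```

```text
pics
{'clock': 0.0, 'joints': array([ 1.46758991e+00,  3.85570228e-01,  6.63000772e-03, -5.26283949e-04,
       -1.19398619e+00, -2.58593797e-01]), 'joint_vel': array([ 7.36574044e-05,  1.39534375e-03, -6.21859365e-04,  1.59297434e-03,
       -2.00303009e-04,  2.03428902e-04]), 'joint_efforts': array([-8.12630915e-04, -3.92296958e+01,  1.88395303e+01,  4.18630019e+00,
       -4.67234437e-03,  1.23708446e-05]), 'position': array([221.11857236, 584.3613738 , 403.6104974 ]), 'ee_rot': array([ 9.83664089e-01, -1.80010460e-01, -1.61175731e-04,  1.08081389e-03]), 'contact_force': array([-0.12518803, -0.23361363, -0.58952482]), 'wrist_torque': array([0.01880773, 0.03332751, 0.01476011]), 'gripper_width': 85.32871260832587}
scene [ -88.37068531 -689.0836723   800.18741271] 48.51589868559789 [-0.04341752  0.          0.          0.          0.        ] [[0.724, 0.415, -0.552], [-0.69, 0.415, -0.593], [-0.017, 0.81, 0.587]]
housing [([373.0, 70.0, 27.0], 0.79), ([346.0, -185.0, 30.0], 0.7), ([678.0, 208.0, 21.0], 0.66), ([484.0, -60.0, 15.0], 0.56)]
holder [([650.0, -31.0, 21.0], 0.87)]
cap [(
[... 469 characters left out ...]
09], [-0.999, 0.043, -0.009], [0.0, 0.21, 0.978]]
housing [([377.0, 81.0, 13.0], 0.8), ([358.0, -170.0, 14.0], 0.68), ([483.0, -28.0, 10.0], 0.65)]
holder [([648.0, -8.0, 15.0], 0.93)]
cap []
cap_top [([500.0, -36.0, 85.0], 0.72), ([647.0, -3.0, 17.0], 0.43)]
dish [([784.0, -132.0, 16.0], 0.92)]
orange_driver [([563.0, -236.0, 30.0], 0.58)]
blue_pliers [([443.0, 272.0, 14.0], 0.59)]
steel_bush []
wrist [291.53969121 556.79568218 375.00589592] 70.81819226362319 [-0.01343711  0.          0.          0.          0.        ] [[-0.354, 0.894, 0.275], [-0.935, -0.338, -0.105], [-0.001, -0.295, 0.956]]
housing []
holder []
cap []
cap_top []
dish []
orange_driver []
blue_pliers []
steel_bush []
1.35
```

View pics/scene0.png

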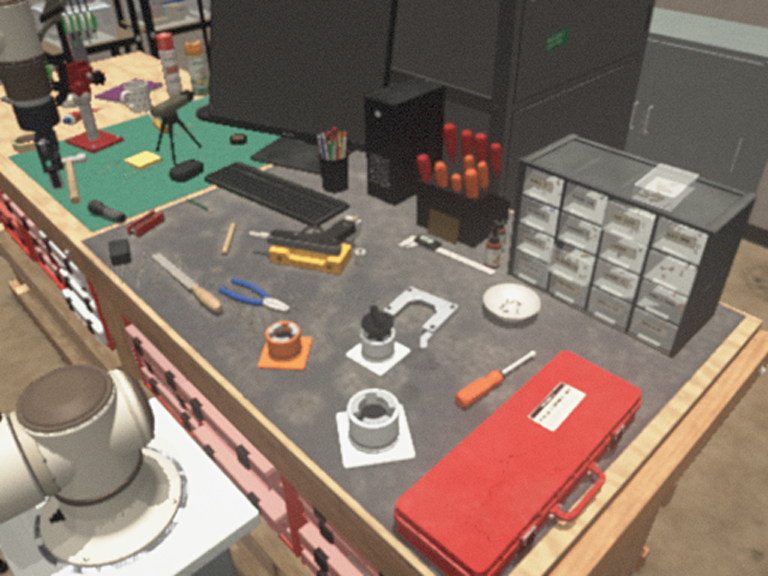

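View pics/top0.png

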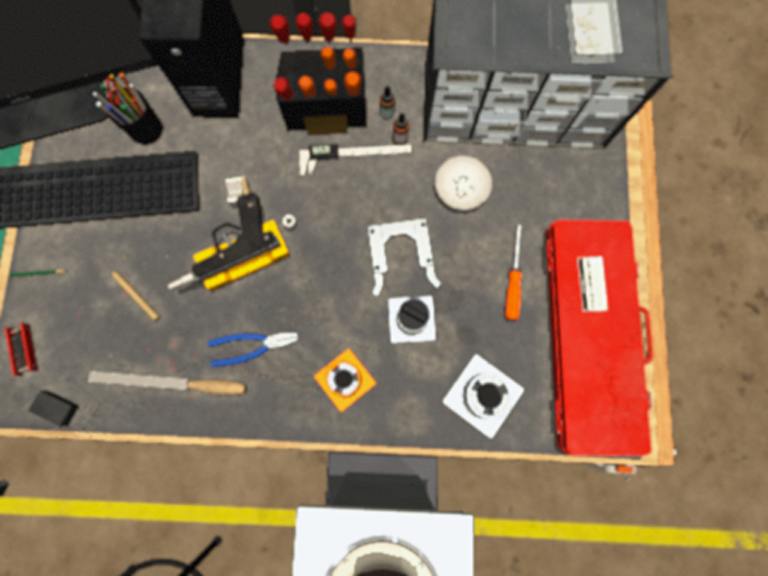

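```bash
python3 - <<'E'
from h import *
import pickle
p=pickle.load(open('top0.pkl','rb')); save(p,'topz.png',(235,130,315,240),7)
p=pickle.load(open('scene0.pkl','rb')); save(p,'scenez.png',(220,180,320,255),8)
E
```

```text
(no output)
```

View pics/topz.png

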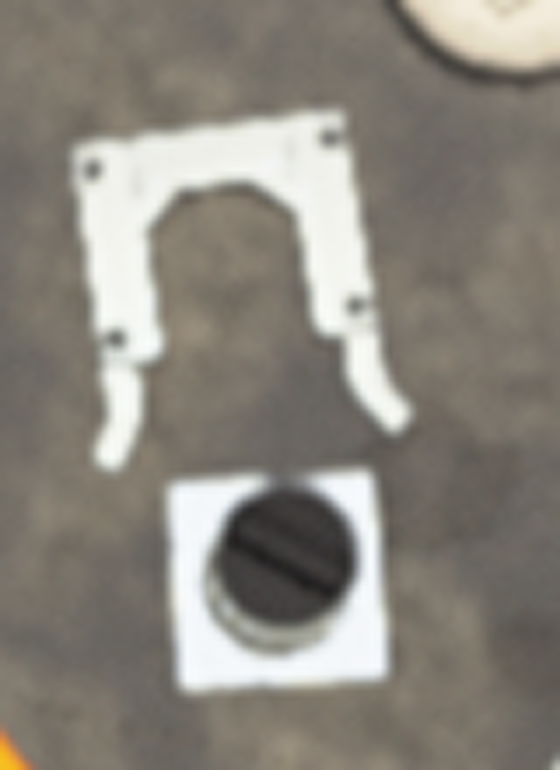

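View pics/scenez.png

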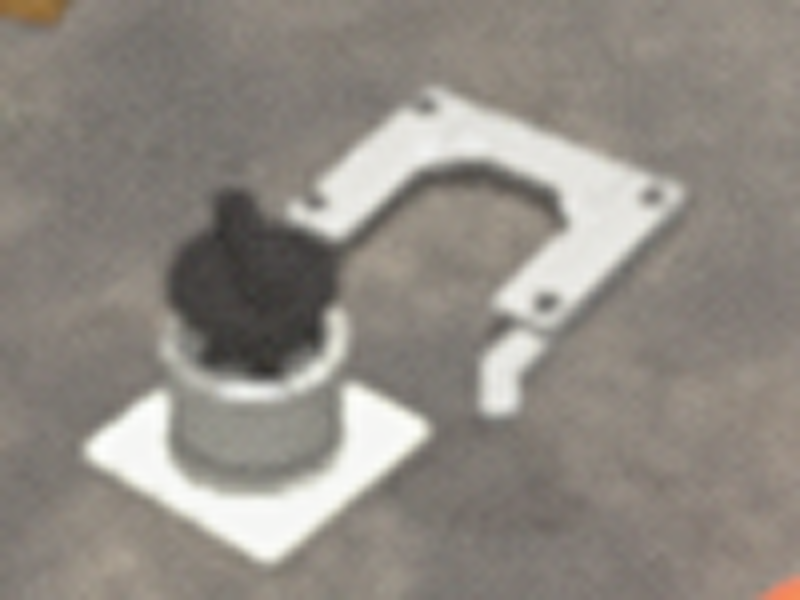

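```bash
python3 - <<'E'
from h import *
import pickle
def go(n,off,s,pts):
    p=pickle.load(open(n,'rb'))
    for k,(U,V,z) in pts.items():
        uv=((U+.5)/s-.5+off[0],(V+.5)/s-.5+off[1]); print(n,k,np.round(onz(p,[uv],z)[0],1))
go('top0.pkl',(235,130),7,dict(bL=(73,146,16),bR=(345,110,16),s1=(92,169,17),s2=(330,138,17),s3=(116,340,17),s4=(355,305,17),
 tipL=(105,467,10),tipR=(403,428,10),iL=(160,355,16),iR=(315,330,16),f1=(167,485,8),f2=(373,470,8),f3=(388,677,8),f4=(182,690,8),capc=(287,552,81),
 b1=(230,540,99),b2=(337,595,99)))
go('scene0.pkl',(220,180),8,dict(s1=(430,103,17),s2=(653,195,17),s3=(315,201,17),s4=(546,301,17),bL=(436,86,16),bR=(688,188,16),f1=(165,370,8),f2=(433,428,8),f3=(270,565,8),f4=(84,448,8),capc=(252,284,81)))
E
```

```text
top0.pkl bL [681.8  56.8  16. ]
top0.pkl bR [702.8 -58.4  16. ]
top0.pkl s1 [671.7  48.2  17. ]
top0.pkl s2 [689.8 -52.3  17. ]
top0.pkl s3 [597.8  34.7  17. ]
top0.pkl s4 [617.2 -64.8  17. ]
top0.pkl tipL [545.  37.  10.]
top0.pkl tipR [566.9 -86.7  10. ]
top0.pkl iL [592.4  16.1  16. ]
top0.pkl iR [606.  -48.4  16. ]
top0.pkl f1 [538.8  10.8   8. ]
top0.pkl f2 [548.9 -74.8   8. ]
top0.pkl f3 [463. -83.   8.]
top0.pkl f4 [454.    1.2   8. ]
top0.pkl capc [502.2 -36.1  81. ]
top0.pkl b1 [503.2 -13.3  99. ]
top0.pkl b2 [484.  -54.5  99. ]
scene0.pkl s1 [671.7  45.2  17. ]
scene0.pkl s2 [689.3 -53.4  17. ]
scene0.pkl s3 [597.8  32.6  17. ]
scene0.pkl s4 [616.1 -67.1  17. ]
scene0.pkl bL [682.2  52.3  16. ]
scene0.pkl bR [702.7 -59.   16. ]
scene0.pkl f1 [501.    8.9   8. ]
scene0.pkl f2 [546.4 -78.9   8. ]
scene0.pkl f3 [460.1 -88.2   8. ]
scene0.pkl f4 [453.8  -1.7   8. ]
scene0.pkl capc [496.1 -43.6  81. ]
```

Call:
play_rows(
  moves=[
    [[0.47,-1.0,0],-1,-1],
    [[0.47,-1.0,0],-1,-1],
    [[0.47,-1.0,0],-1,-1],
    [[0.47,-1.0,0],-1,-1],
    [[0.47,-1.0,0],-1,-1],
    [[0.47,-1.0,0],-1,-1],
  ],
)

```text
clock: 2.1
position: [362.8, 281.7, 405.1]
ee_rot: [0.903, -0.43, 0.0, -0.0]
contact_force: [0.9, -0.0, 0.3]
gripper_width: 85.4
```

Call:
play_rows(
  moves=[
    [[0.46,-1.0,-0.1],-0.96,-1],
    [[0.46,-1.0,-0.1],-0.96,-1],
    [[0.46,-1.0,-0.1],-0.96,-1],
    [[0.46,-1.0,-0.1],-0.96,-1],
    [[0.46,-1.0,-0.1],-0.96,-1],
    [[0.46,-1.0,-0.1],-0.96,-1],
    [[0.46,-1.0,-0.1],-0.96,-1],
  ],
)

```text
clock: 2.98
position: [501.5, -19.2, 374.6]
ee_rot: [0.767, -0.642, -0.0, 0.0]
contact_force: [-0.0, 0.7, -0.1]
gripper_width: 85.6
```

```bash
python3 - <<'E'
from h import *
import pickle
s=arm.read_state(); print(s['joints'],s['position'])
for n in ['wrist']:
    p=arm.get_image(n); save(p,n+'1.png',s=1.5); pickle.dump(p,open(n+'1.pkl','wb'))
    print(n,p['xyz'],np.round(R(p),3).tolist())
E
```

```text
[ 2.85722785e-01  2.01302422e-01 -3.33989307e-01 -1.53523886e-04
 -1.03568611e+00 -1.08612810e-01] [501.46166753 -19.22554534 374.61507525]
wrist [514.65911121 -94.40583709 344.88444458] [[-0.984, 0.168, 0.051], [-0.176, -0.94, -0.291], [-0.001, -0.296, 0.955]]
```

View pics/wrist1.png

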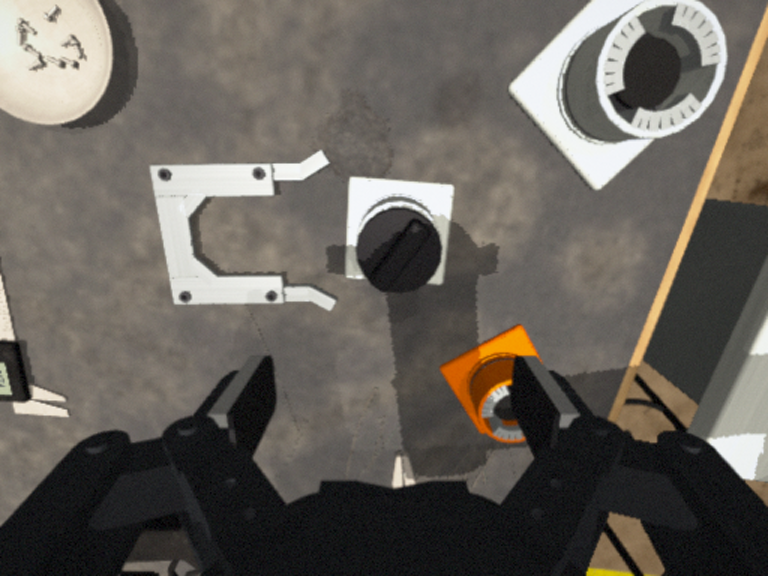

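```bash
python3 - <<'E'
from h import *
import pickle
p=pickle.load(open('wrist1.pkl','rb')); save(p,'w1a.png',(90,90,230,210),5.7); save(p,'w1b.png',(215,105,315,205),6)
E
```

```text
(no output)
```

View pics/w1a.png

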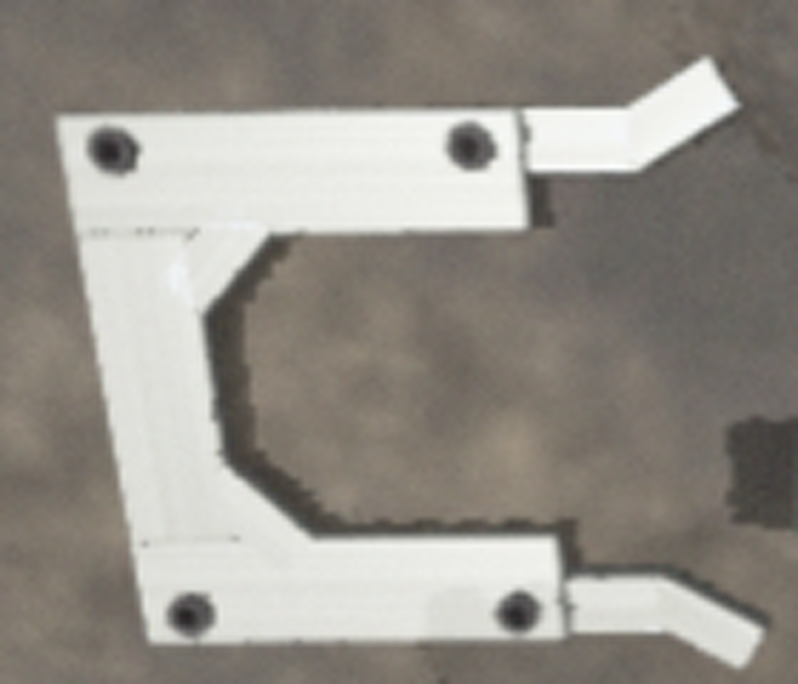

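View pics/w1b.png

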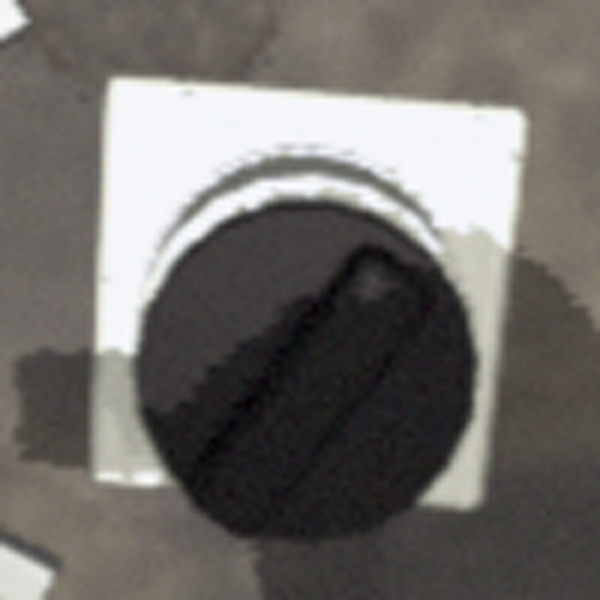

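```bash
python3 - <<'E'
from h import *
import pickle
p=pickle.load(open('wrist1.pkl','rb'))
def g(off,s,pts):
    out={}
    for k,(U,V,z) in pts.items():
        uv=((U+.5)/s-.5+off[0],(V+.5)/s-.5+off[1]); out[k]=onz(p,[uv],z)[0]
    return out
a=g((90,90),5.7,dict(bR=(57,116,16),bL=(150,641,16),s2=(118,150,17.5),s1=(190,613,17.5),s4=(470,146,17.5),s3=(518,611,17.5),oR=(518,112,16),oL=(566,636,16),
 iR=(528,230,16),iL=(558,536,16),rR=(638,171,10),rL=(660,574,10),tR=(740,103,10),tL=(765,628,10),uR=(271,232,16),uL=(313,536,16)))
b=g((215,105),6,dict(f2=(109,78,8),f3=(526,107,8),f4=(484,508,8),f1=(94,483,8),capL=(138,370,81),capR=(476,370,81),capT=(310,205,81),capB=(305,540,81),b1=(350,265,99),b2=(200,460,99),b3=(430,305,99),b4=(280,490,99)))
for d in(a,b):
  for k,v in d.items(): print(k,np.round(v,1))
an=lambda v:np.degrees(np.arctan2(v[1],v[0])) 
print('holder', [an(a[i]-a[j]) for i,j in [('s1','s3'),('s2','s4'),('bL','oL'),('bR','oR'),('uR','iR'),('uL','iL')]],[an(a[i]-a[j])-90 for i,j in [('s1','s2'),('s3','s4'),('bL','bR'),('iL','iR'),('rL','rR')]])
th=np.radians(np.mean([an(a[i]-a[j]) for i,j in [('s1','s3'),('s2','s4'),('bL','oL'),('bR','oR')]]+[an(a[i]-a[j])-90 for i,j in [('s1','s2'),('s3','s4'),('bL','bR')]]))
X=np.array([np.cos(th),np.sin(th)]);Y=np.array([-X[1],X[0]])
for k,v in a.items(): print(k,'rel s mean',np.round([(v[:2]-np.mean([a[q][:2] for q in('s1','s2','s3','s4')],0))@X,(v[:2]-np.mean([a[q][:2] for q in('s1','s2','s3','s4')],0))@Y],1))
print(np.degrees(th),np.mean([a[q][:2] for q in('s1','s2','s3','s4')],0))
print('foot',np.mean([b['f%d'%i] for i in(1,2,3,4)],0),an(b['f1']-b['f4']),an(b['f2']-b['f3']),an(b['f1']-b['f2'])-90,an(b['f4']-b['f3'])-90)
print('bar',an(b['b1']-b['b2']),an(b['b3']-b['b4']))
E
```

```text
bR [701.9 -56.8  16. ]
bL [680.6  56.2  16. ]
s2 [688.5 -52.3  17.5]
s1 [671.   47.1  17.5]
s4 [616.7 -65.7  17.5]
s3 [598.   33.5  17.5]
oR [608.  -74.1  16. ]
oL [587.1  38.1  16. ]
iR [603.8 -50.7  16. ]
iL [591.2  14.9  16. ]
rR [583.6 -66.2  10. ]
rL [568.7  21.8  10. ]
tR [564.2 -83.6  10. ]
tL [543.4  30.5  10. ]
uR [657.1 -40.8  16. ]
uL [645.   24.5  16. ]
f2 [547.1 -74.9   8. ]
f3 [463.3 -84.2   8. ]
f4 [4.537e+02 4.000e-01 8.000e+00]
f1 [538.    9.7   8. ]
capL [528.5 -33.5  81. ]
capR [473.3 -43.4  81. ]
capT [505.3 -65.2  81. ]
capB [495.9  -9.1  81. ]
b1 [498.3 -59.4  99. ]
b2 [515.8 -25.1  99. ]
b3 [485.2 -55.5  99. ]
b4 [502.6 -22.5  99. ]
holder [np.float64(10.531716214899339), np.float64(10.575670491320786), np.float64(10.903561592931664), np.float64(10.408449609984443), np.float64(10.445348241539248), np.float64(10.13187850860026)] [np.float64(9.981728658430796), np.float64(10.693672928361806), np.float64(10.679938753317444), np.float64(10.925421282001338), np.float64(9.616081512709926)]
bR rel s mean [ 48.7 -57.3]
bL rel s mean [48.4 57.6]
s2 rel s mean [ 36.3 -50.4]
s1 rel s mean [37.3 50.5]
s4 rel s mean [-36.7 -50.5]
s3 rel s mean [-37.   50.5]
oR rel s mean [-46.8 -57.1]
oL rel s mean [-46.8  57. ]
iR rel s mean [-46.6 -33.3]
iL rel s mean [-47.1  33.4]
rR rel s mean [-69.3 -44.9]
rL rel s mean [-67.9  44.3]
tR rel s mean [-91.6 -58.4]
tL rel s mean [-91.2  57.5]
uR rel s mean [  7.6 -33.4]
uL rel s mean [ 7.6 33.1]
10.539248321320898 [643.56691665  -9.37586358]
foot [500.51829778 -37.24554553   8.        ] 6.315769317903672 6.280044458281063 6.142653697633435 6.4738026220815925
bar -116.98293107520885 -117.74578953965023
```

Call:
play_rows(
  moves=[
    [[-0.003,-0.06,-0.1],-0.14,-1],
    [[-0.003,-0.06,-0.3],-0.14,-1],
    [[-0.003,-0.06,-0.4],-0.14,-1],
    [[-0.003,-0.06,-0.5],-0.14,-1],
    [[-0.003,-0.06,-0.53],-0.14,-1],
    [[-0.003,-0.06,-0.53],-0.14,-1],
  ],
)

```text
clock: 3.78
position: [500.4, -35.5, 216.1]
ee_rot: [0.744, -0.668, 0.0, -0.0]
contact_force: [-0.2, 0.3, 0.0]
gripper_width: 85.1
```

```bash
python3 - <<'E'
from h import *
import pickle
for n in ['scene','wrist']:
    p=arm.get_image(n); save(p,n+'2.png',(180,130,330,260) if n=='scene' else None,5 if n=='scene' else 1.5)
E
```

```text
(no output)
```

View pics/scene2.png

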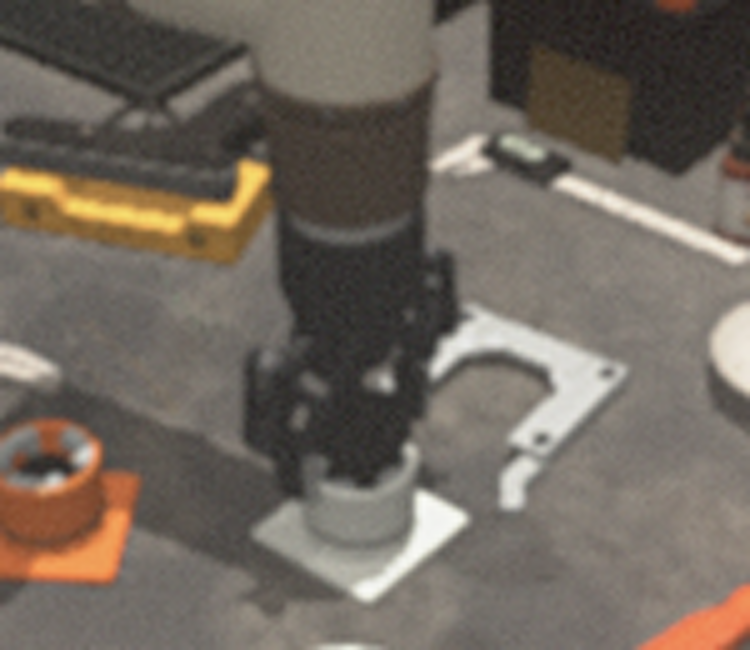

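View pics/wrist2.png

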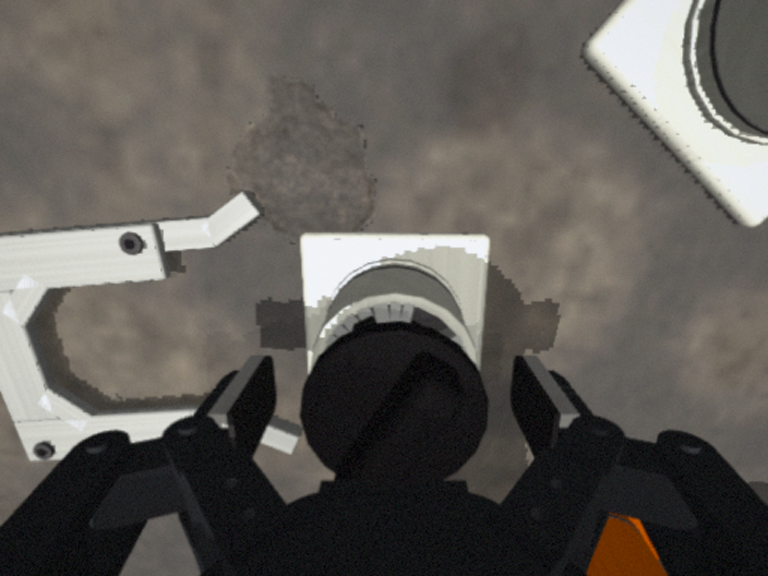

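Call:
play_rows(
  moves=[
    [[0,-0.005,-0.035],0,-1],
    [[0,-0.005,-0.035],0,-1],
    [[0,-0.005,-0.035],0,0.5],
    [[0,-0.005,-0.035],0,1],
    [[0,-0.005,-0.035],0,1],
    [[0,-0.005,-0.035],0,1],
    [[0,-0.005,-0.035],0,1],
    [[0,-0.005,-0.035],0,1],
  ],
)

```text
clock: 4.88
position: [500.8, -37.3, 207.1]
ee_rot: [0.744, -0.668, 0.001, -0.001]
contact_force: [-0.7, -0.7, 5.6]
gripper_width: 58.7
```

```bash
python3 - <<'E'
from h import *
for n in ['scene','wrist']:
    p=arm.get_image(n); save(p,n+'3.png',(180,130,330,260) if n=='scene' else None,5 if n=='scene' else 1.5)
E
```

```text
(no output)
```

View pics/scene3.png

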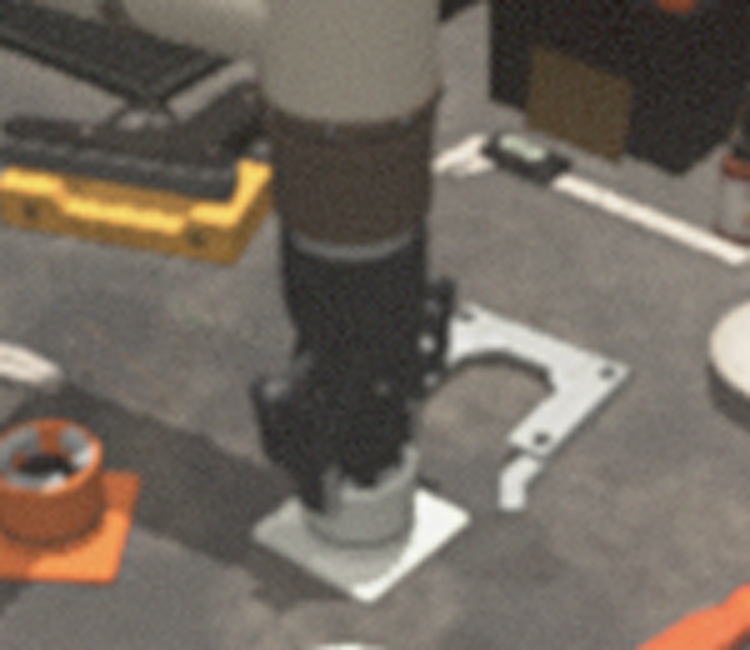

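View pics/wrist3.png

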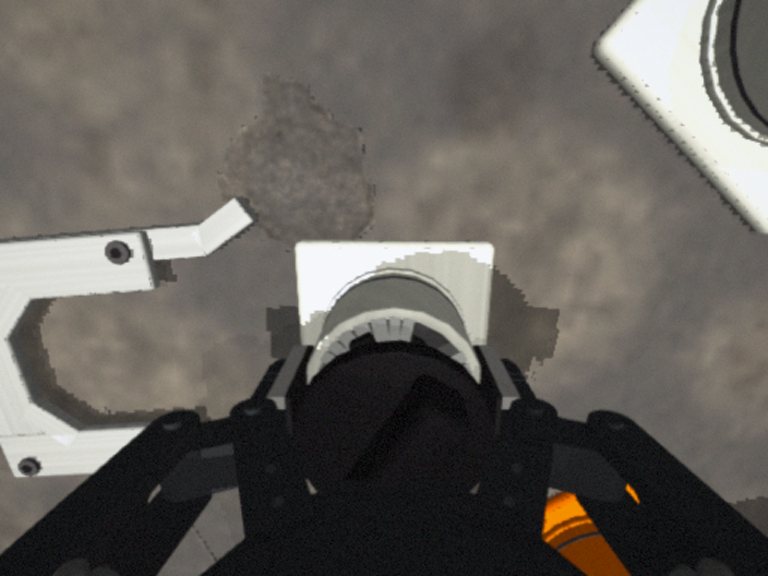

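Call:
play_rows(
  moves=[
    [[0,0.005,0],0.15,1],
    [[0,0.005,0],0.15,1],
    [[0.033,0.011,0],0.15,1],
    [[0.066,0.017,0],0.15,1],
    [[0.098,0.023,0],0.15,1],
    [[0.098,0.023,0],0.15,1],
  ],
)

```text
clock: 5.72
position: [529.3, -31.0, 207.2]
ee_rot: [0.769, -0.639, -0.0, 0.0]
contact_force: [-4.9, -2.2, 6.2]
gripper_width: 58.8
```

```bash
python3 - <<'E'
from h import *
for n in ['wrist']:
    p=arm.get_image(n); save(p,n+'4.png',(0,100,512,384) if n=='scene' else None,5 if n=='scene' else 1.5)
print(arm.read_state()['contact_force'],arm.read_state()['wrist_torque'])
E
```

```text
[-3.44816349 -2.72312501  5.62803248] [-0.4261579   1.05988625 -0.00534521]
```

View pics/wrist4.png

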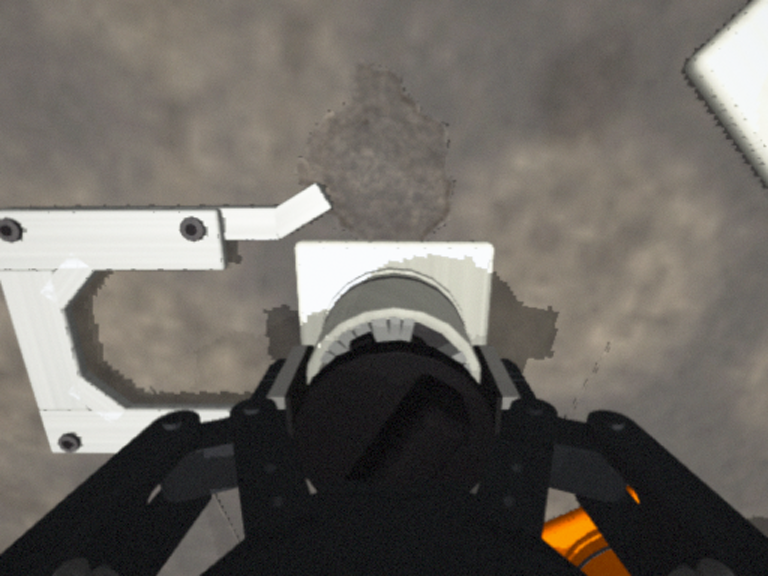

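```bash
python3 - <<'E'
from h import *
s=arm.read_state();print(s['position'])
p=arm.get_image('wrist'); 
X=np.array([.983,.1822]);Y=np.array([-.1822,.983]);H=np.array([634.9,-11.0])
for n,(u,v),z in [('foot front R',(297,242),8),('foot rear R',(493,243),8),('rail bend R',(279,239),10),('rail at plate',(228,240),10),('edge iR',(222,269),16),('oR',(222,209),16)]:
    w=onz(p,[((u+.5)/1.5-.5,(v+.5)/1.5-.5)],z)[0][:2]-H; print(n,np.round([w@X,w@Y],1))
q=s['position'][:2]-H; print('tcp',q@X,q@Y)
E
```

```text
[529.26578611 -30.98687582 207.1850741 ]
foot front R [-66.9 -43.1]
foot rear R [-150.1  -42.7]
rail bend R [-59.9 -44.8]
rail at plate [-38.4 -44.4]
edge iR [-37.  -33.4]
oR [-40. -58.]
tcp -107.48004103041595 -0.4005451570649117
```

Call:
play_rows(
  moves=[
    [[0.033,0.006,0],0,1],
    [[0.066,0.012,0],0,1],
    [[0.098,0.018,0],0,1],
    [[0.131,0.024,0],0,1],
    [[0.164,0.0304,0],0,1],
    [[0.197,0.0365,0],0,1],
    [[0.197,0.0365,0],0,1],
  ],
)

```text
clock: 6.7
position: [588.0, -20.5, 207.3]
ee_rot: [0.768, -0.64, -0.001, 0.001]
contact_force: [-3.3, -1.1, 4.4]
gripper_width: 58.8
```

Call:
play_rows(
  moves=[
    [[0.033,0.006,0],0,1],
    [[0.066,0.012,0],0,1],
    [[0.098,0.018,0],0,1],
    [[0.131,0.0245,0],0,1],
    [[0.147,0.0275,0],0,1],
    [[0.147,0.0275,0],0,1],
  ],
)

```text
clock: 7.45
position: [631.0, -12.8, 207.5]
ee_rot: [0.768, -0.641, -0.002, 0.003]
contact_force: [-6.2, -1.9, 7.3]
gripper_width: 58.8
```

Call:
play_rows(
  moves=[
    [[0.007,0.001,0],0,1],
    [[0.014,0.0025,0],0,1],
    [[0.02,0.0035,0],0,1],
    [[0.02,0.0035,0],0,1],
  ],
)

```text
clock: 7.95
position: [635.1, -12.1, 207.7]
ee_rot: [0.767, -0.641, -0.004, 0.005]
contact_force: [-8.7, 0.0, 9.7]
gripper_width: 58.8
```

```bash
python3 - <<'E'
from h import *
p=arm.get_image('wrist'); save(p,'wrist5.png',s=1.5)
print(arm.read_state()['contact_force'],arm.read_state()['wrist_torque'])
E
```

```text
[-8.73616527 -0.0160369   8.53777606] [0.03889199 2.34789703 0.05777382]
```

View pics/wrist5.png

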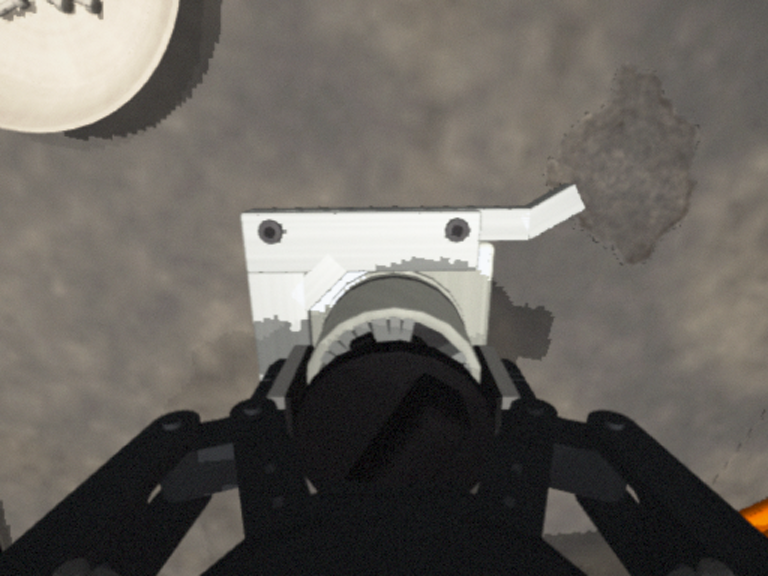

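Call:
play_rows(
  moves=[
    [[0.01,0.003,0],0,1],
    [[0.02,0.005,0],0,1],
    [[0.025,0.006,0],0,1],
    [[0.025,0.006,0],0,1],
  ],
)

```text
clock: 8.5
position: [639.6, -11.2, 208.1]
ee_rot: [0.767, -0.642, -0.008, 0.01]
contact_force: [-12.8, -0.8, 13.3]
gripper_width: 58.8
```

```bash
python3 - <<'E'
from h import *
p=arm.get_image('wrist'); save(p,'wrist6.png',(140,120,370,260),3.4)
q=arm.get_image('scene'); save(q,'scene6.png',(200,130,330,240),6)
s=arm.read_state();print(s['contact_force'],s['wrist_torque'],s['position'])
X=np.array([.983,.1822]);Y=np.array([-.1822,.983]);H=np.array([634.9,-11.0])
for n,(u,v),z in [('foot rear R',(493,243),8),('edge front',(480,240),16)]:
    w=onz(p,[((u+.5)/1.5-.5,(v+.5)/1.5-.5)],z)[0][:2]-H; print(n,np.round([w@X,w@Y],1))
E
```

```text
[-12.4113983   -0.62652665  11.71147693] [-0.22844277  3.43183241  0.16369785] [639.52455153 -11.20283214 208.13727071]
foot rear R [-43.7 -42.7]
edge front [-36.1 -45.6]
```

View pics/wrist6.png

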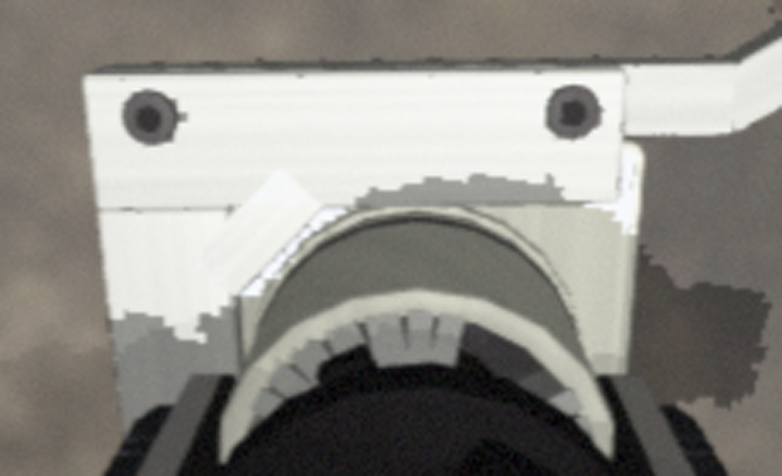

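View pics/scene6.png

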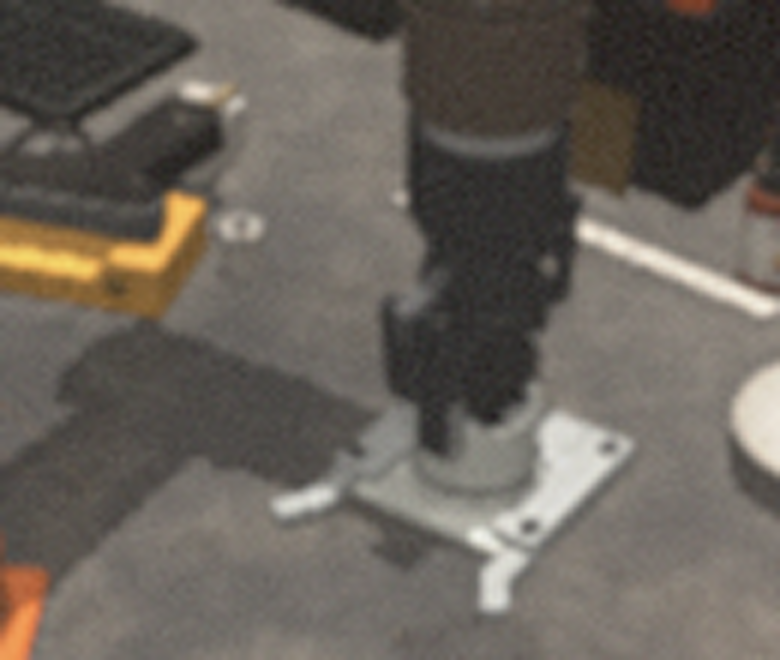

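```bash
python3 - <<'E'
from h import *
p=arm.get_image('wrist')
X=np.array([.983,.1822]);Y=np.array([-.1822,.983]);H=np.array([634.9,-11.0])
for n,(u,v),z in [('foot rear',(642,165),8),('foot rear2',(637,230),8),('edge front',(625,72),16),('edge front2',(618,195),16),('screwF',(573,112),17.5),('screwB',(150,118),17.5),('back corner',(83,75),16),('railbend',(737,132),10),('barrelrimL',(220,455),54),('rimR',(612,455),54)]:
    w=onz(p,[((u+.5)/3.4-.5+140,(v+.5)/3.4-.5+120)],z)[0][:2]-H; print(n,np.round([w@X,w@Y],1))
E
```

```text
foot rear [-44.  -38.5]
foot rear2 [-43.9 -25.6]
edge front [-37.6 -57.2]
edge front2 [-37.7 -34.7]
screwF [-28.4 -50.4]
screwB [ 46.  -50.1]
back corner [ 57.4 -57.5]
railbend [-61.  -45.1]
barrelrimL [30.4 -4.5]
rimR [-29.7  -3.3]
```

Call:
play_rows(
  moves=[
    [[0,0,0],0,-1],
    [[0,0,0],0,-1],
    [[0,0,0],0,-1],
    [[0,0,0],0,-1],
    [[-0.013,0,0.03],0,-1],
    [[-0.013,0,0.1],0,-1],
    [[-0.013,0,0.25],0.3,-1],
    [[-0.013,0,0.4],0.6,-1],
    [[-0.013,0,0.4],1,-1],
    [[-0.013,0,0.4],1,-1],
  ],
)

```text
clock: 9.9
position: [635.2, -11.2, 329.2]
ee_rot: [0.907, -0.422, -0.004, 0.011]
contact_force: [-0.1, -0.5, -0.5]
gripper_width: 85.2
```

```bash
python3 - <<'E'
from h import *
import pickle
p=arm.get_image('wrist'); save(p,'wrist7.png',s=1.5); pickle.dump(p,open('wrist7.pkl','wb'))
s=arm.read_state();print(s['contact_force'],s['joints'],s['position'])
E
```

```text
[-0.01383371  0.1632398  -0.79713544] [ 0.2388845   0.46469716 -0.06952072  0.01271264 -1.05846934  0.45420399] [635.1925367  -11.18333437 328.31510396]
```

View pics/wrist7.png

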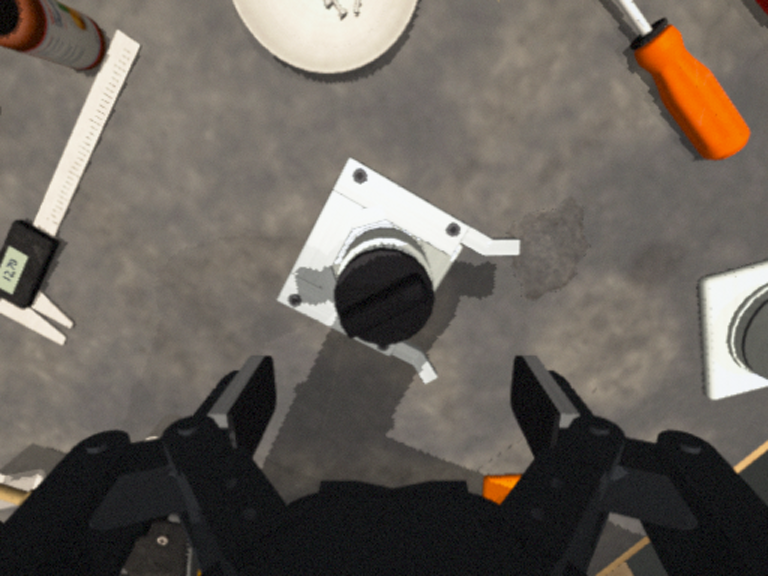

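```bash
python3 - <<'E'
from h import *
import pickle
p=pickle.load(open('wrist7.pkl','rb')); save(p,'w7z.png',(180,100,350,260),4.5)
E
```

```text
(no output)
```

View pics/w7z.png

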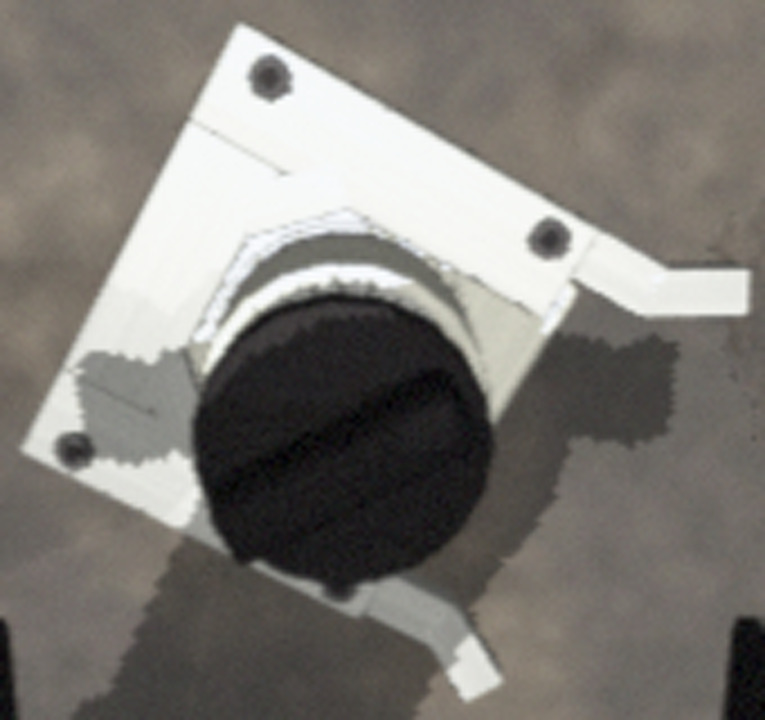

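```bash
python3 - <<'E'
from h import *
import pickle
p=pickle.load(open('wrist7.pkl','rb'))
X=np.array([.983,.1822]);Y=np.array([-.1822,.983]);H=np.array([634.9,-11.0])
W={}
for n,(u,v),z in [('foot corner',(575,288),8),('edge front2',(548,322),16),('edge front',(595,237),16),('screwF',(549,237),17.5),('screwB',(269,77),17.5),('sB2',(75,451),17.5),('capL',(195,435),81),('capR',(492,435),81),('capT',(345,297),81),('capB',(340,582),81),('b1',(222,470),99),('b2',(430,372),99),('c1',(270,540),99),('c2',(480,445),99)]:
    W[n]=w0=onz(p,[((u+.5)/4.5-.5+180,(v+.5)/4.5-.5+100)],z)[0][:2];w=w0-H; print(n,np.round(w0,1),np.round([w@X,w@Y],1))
d=W['b1']-W['b2'];print(np.degrees(np.arctan2(d[1],d[0])))
d=W['c1']-W['c2'];print(np.degrees(np.arctan2(d[1],d[0])))
q=arm.read_state()['ee_rot'];print(np.degrees(2*np.arctan2(q[1],q[0])))
E
```

```text
foot corner [601.  -60.6] [-42.4 -42.6]
edge front2 [602.6 -50.6] [-39. -33.]
edge front [607.9 -72.8] [-37.8 -55.9]
screwF [616.6 -65.9] [-28.  -50.6]
screwB [689.3 -52.1] [ 46.  -50.3]
sB2 [670.3  47.4] [45.5 51. ]
capL [657.7   3.9] [25.1 10.5]
capR [614.3 -32. ] [-24.  -16.9]
capT [652.9 -34.7] [ 13.4 -26.6]
capB [617.1   9.9] [-13.7  23.8]
b1 [ 6.522e+02 -1.000e-01] [19.   7.6]
b2 [635.8 -36.9] [ -3.8 -25.6]
c1 [637.4   4.9] [ 5.4 15.2]
c2 [620.4 -32.5] [-18.2 -18.5]
65.98915511195521
65.52924955491672
-49.92494519090762
```

Call:
play_rows(
  moves=[
    [[0,0,0],0.35,-1],
    [[0,0,0],0.7,-1],
    [[0,0,0],1,-1],
    [[0,0,0],1,-1],
  ],
)

```text
clock: 10.45
position: [635.0, -11.2, 327.5]
ee_rot: [0.985, -0.175, -0.003, 0.012]
contact_force: [0.8, -0.1, 0.1]
gripper_width: 85.2
```

Call:
play_rows(
  moves=[
    [[0,0,0],0.35,-1],
    [[0,0,0],0.7,-1],
    [[0,0,0],1,-1],
    [[0,0,0],1,-1],
  ],
)

```text
clock: 10.95
position: [634.9, -11.2, 327.0]
ee_rot: [0.996, 0.083, -0.0, 0.013]
contact_force: [-0.3, -0.1, 1.5]
gripper_width: 85.1
```

Call:
play_rows(
  moves=[
    [[0,0,0],0.35,-1],
    [[0,0,0],0.7,-1],
    [[0,0,0],1,-1],
    [[0,0,0],1,-1],
  ],
)

```text
clock: 11.45
position: [634.9, -11.2, 326.8]
ee_rot: [0.942, 0.336, 0.003, 0.012]
contact_force: [0.7, -0.3, 0.3]
gripper_width: 85.3
```

Call:
play_rows(
  moves=[
    [[0,0,0],0.35,-1],
    [[0,0,0],0.7,-1],
    [[0,0,0],0.86,-1],
    [[0,0,0],0.86,-1],
  ],
)

```text
clock: 11.95
position: [634.9, -11.2, 326.7]
ee_rot: [0.845, 0.535, 0.006, 0.011]
contact_force: [-0.1, 0.5, 0.4]
gripper_width: 85.6
```

```bash
python3 - <<'E'
from h import *
import pickle
p=arm.get_image('wrist'); save(p,'wrist8.png',s=1.5); pickle.dump(p,open('wrist8.pkl','wb'))
s=arm.read_state();print(s['joints'],s['position']);q=s['ee_rot'];print(q,np.degrees(2*np.arctan2(q[1],q[0])))
from scipy.spatial.transform import Rotation as Ro
print(Ro.from_quat(q).as_matrix()[:,2])
E
```

```text
[ 0.24021393  0.45779615 -0.08873968  0.02094403 -1.00664371  2.44987041] [634.87183421 -11.24497721 326.70714609]
[0.84443374 0.53551369 0.00556802 0.01121387] 64.76320609958105
[ 0.021414   -0.01297524 -0.99968649]
```

View pics/wrist8.png

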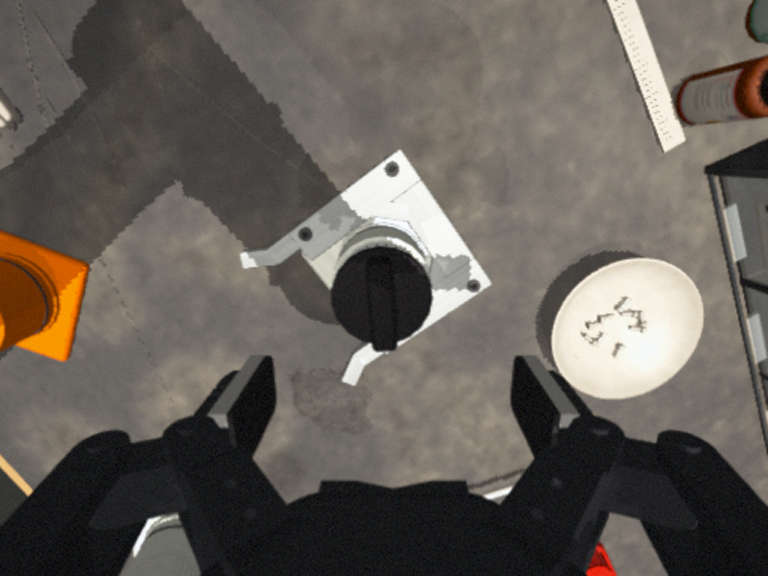

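Call:
play_rows(
  moves=[
    [[-0.01,0.004,-0.1],0.04,-1],
    [[-0.01,0.004,-0.2],0.04,-1],
    [[-0.01,0.004,-0.229],0.04,-1],
    [[-0.01,0.004,-0.229],0.04,-1],
  ],
)

```text
clock: 12.5
position: [632.1, -10.1, 257.9]
ee_rot: [0.839, 0.544, 0.005, 0.011]
contact_force: [0.7, -0.8, -0.7]
gripper_width: 85.2
```

```bash
python3 - <<'E'
from h import *
p=arm.get_image('wrist'); save(p,'wrist9.png',s=1.5)
E
```

```text
(no output)
```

View pics/wrist9.png

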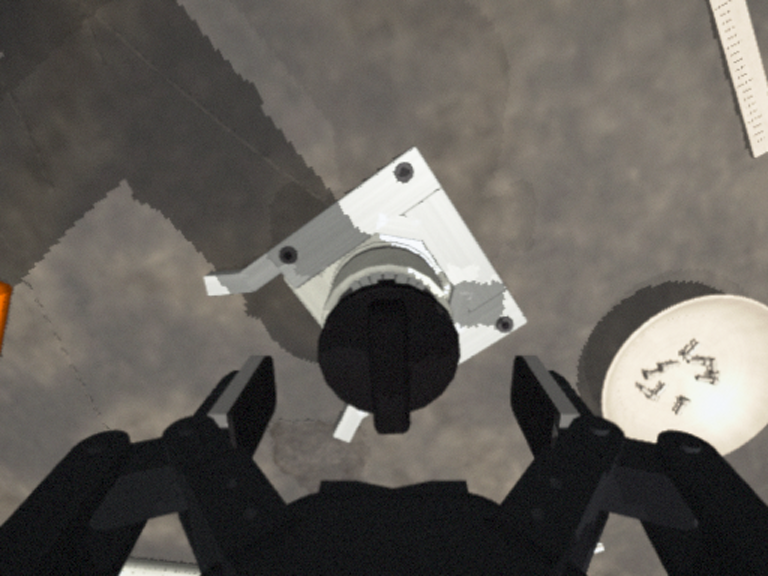

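Call:
play_rows(
  moves=[
    [[0,0,0],0,0],
    [[0,0,0],0,0.5],
    [[0,0,0],0,1],
    [[0,0,0],0,1],
    [[0,0,0],0,1],
    [[0,0,0],0,1],
    [[0,0,0],0,1],
  ],
)

```text
clock: 13.42
position: [632.2, -9.9, 259.1]
ee_rot: [0.839, 0.544, 0.006, 0.011]
contact_force: [-2.5, 2.3, 4.7]
gripper_width: 12.4
```

```bash
python3 - <<'E'
from h import *
p=arm.get_image('wrist'); save(p,'wrist10.png',s=1.5)
p=arm.get_image('scene'); save(p,'scene10.png',(200,130,330,240),6)
s=arm.read_state(); print(s['contact_force'],s['position'],s['ee_rot'],s['wrist_torque'])
E
```

```text
[-3.0202749   1.04131151  4.18382484] [632.21521432  -9.91498607 259.05783015] [0.83897685 0.54401309 0.00601806 0.01146213] [ 0.68369882  1.13318952 -0.07392848]
```

View pics/wrist10.png

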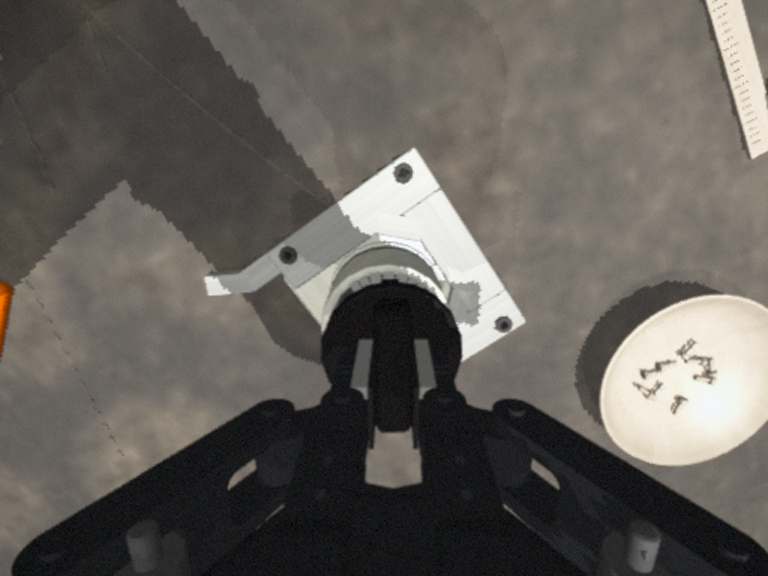

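View pics/scene10.png

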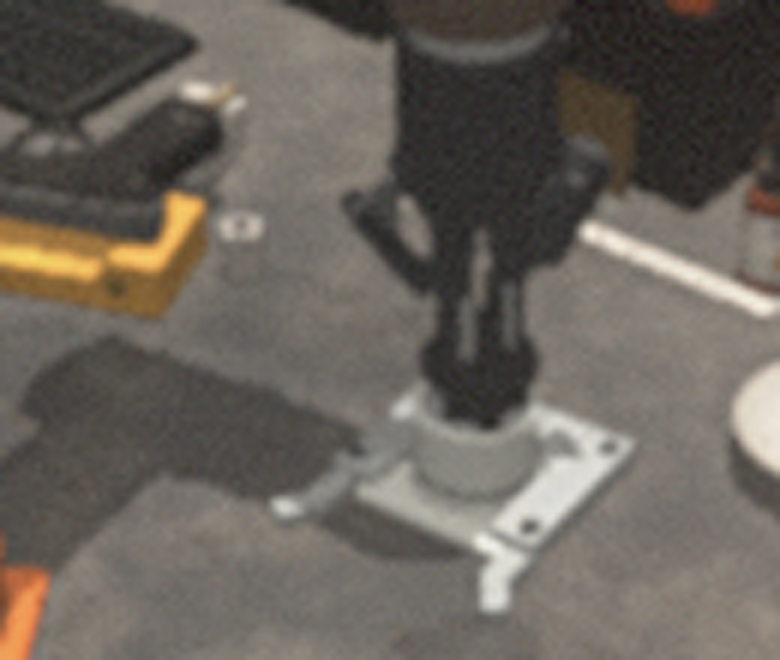

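Call:
play_rows(
  moves=[
    [[0.01,-0.007,0],0,1],
    [[0.02,-0.014,0],0,1],
    [[0.02,-0.014,0],0,1],
    [[0.02,-0.014,0],0,1],
  ],
)

```text
clock: 14.02
position: [635.7, -12.0, 259.9]
ee_rot: [0.839, 0.544, 0.003, 0.008]
contact_force: [-13.7, 12.4, 14.7]
gripper_width: 12.1
```

```bash
cat > st.py <<'E'
from h import *
from scipy.spatial.transform import Rotation as Ro
s=arm.read_state(); q=s['ee_rot']; z=Ro.from_quat(q).as_matrix()[:,2]
print(round(s['clock'],2),'pos',np.round(s['position'],1),'th',round(np.degrees(2*np.arctan2(q[1],q[0])),1),'F',np.round(s['contact_force'],1),'T',np.round(s['wrist_torque'],2),'tilt',np.round(z,4),'tip',np.round(s['position']+165*z,1),'j6',round(s['joints'][5],2),'w',round(s['gripper_width'],1))
E
python3 st.py
```

```text
14.03 pos [635.7 -12.  259.9] th 65.9 F [-13.7  12.4  14.7] T [3.97 4.43 0.05] tilt [ 0.0145 -0.0104 -0.9998] tip [638.  -13.7  94.9] j6 2.47 w 12.1
```

Call:
play_rows(
  moves=[
    [[0.01,-0.007,0],0,1],
    [[0.02,-0.014,0],0,1],
    [[0.02,-0.014,0],0,1],
  ],
)

```text
clock: 14.4
position: [638.2, -13.4, 260.2]
ee_rot: [0.839, 0.544, -0.001, 0.004]
contact_force: [-17.4, 16.5, 15.5]
gripper_width: 12.0
```

```bash
python3 st.py
```

```text
14.4 pos [638.2 -13.4 260.2] th 65.9 F [-17.4  16.5  15.5] T [5.1  5.38 0.04] tilt [ 0.0028 -0.0068 -1.    ] tip [638.6 -14.6  95.2] j6 2.48 w 12.0
```

Call:
play_rows(
  moves=[
    [[0,0,-0.007],0,1],
    [[0,0,-0.01],-0.15,1],
    [[0,0,-0.01],-0.3,1],
    [[0,0,-0.01],-0.45,1],
    [[0,0,-0.01],-0.6,1],
    [[0,0,-0.01],-0.6,1],
  ],
)

```text
clock: 15.15
position: [637.6, -11.8, 259.3]
ee_rot: [0.914, 0.407, -0.001, 0.003]
contact_force: [-9.3, 9.6, 14.2]
gripper_width: 12.4
```

```bash
python3 st.py
```

```text
15.15 pos [637.6 -11.8 259.3] th 48.0 F [-9.3  9.6 14.2] T [2.75 2.84 0.08] tilt [-2.0e-04 -5.7e-03 -1.0e+00] tip [637.5 -12.7  94.3] j6 2.17 w 12.4
```

Call:
play_rows(
  moves=[
    [[-0.003,0.002,-0.01],-0.15,1],
    [[-0.003,0.002,-0.01],-0.3,1],
    [[-0.003,0.002,-0.01],-0.45,1],
    [[-0.003,0.002,-0.01],-0.6,1],
    [[-0.003,0.002,-0.01],-0.6,1],
  ],
)

```text
clock: 15.78
position: [636.9, -11.0, 259.1]
ee_rot: [0.966, 0.259, -0.001, 0.003]
contact_force: [-6.2, 2.4, 14.1]
gripper_width: 12.4
```

```bash
python3 st.py
```

```text
15.78 pos [636.9 -11.  259.1] th 30.0 F [-6.2  2.4 14.1] T [ 0.69  1.9  -0.  ] tilt [-2.0e-04 -6.1e-03 -1.0e+00] tip [636.8 -12.   94.1] j6 1.85 w 12.4
```

Call:
play_rows(
  moves=[
    [[-0.003,0,-0.01],-0.15,1],
    [[-0.003,0,-0.01],-0.3,1],
    [[-0.003,0,-0.01],-0.45,1],
    [[-0.003,0,-0.01],-0.6,1],
    [[-0.003,0,-0.01],-0.6,1],
  ],
)

```text
clock: 16.4
position: [636.4, -11.0, 258.3]
ee_rot: [0.994, 0.105, -0.0, 0.003]
contact_force: [-4.8, 1.9, 10.4]
gripper_width: 12.2
```

```bash
python3 - <<'E'
exec(open('st.py').read())
p=arm.get_image('wrist'); save(p,'wrist11.png',s=1.5)
E
```

```text
16.4 pos [636.4 -11.  258.3] th 12.1 F [-4.8  1.9 10.4] T [ 0.41  1.29 -0.02] tilt [-0.     -0.0065 -1.    ] tip [636.4 -12.   93.3] j6 1.54 w 12.2
```

View pics/wrist11.png

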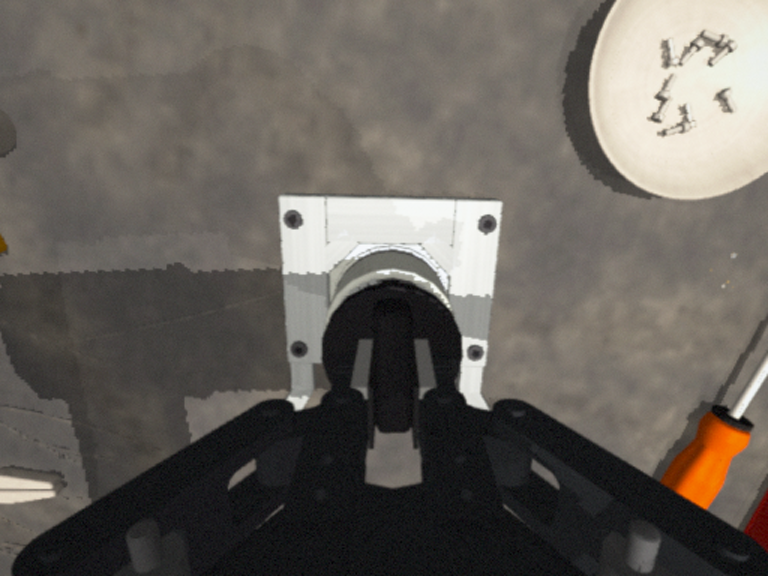

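Call:
play_rows(
  moves=[
    [[-0.002,0,-0.01],-0.1,1],
    [[-0.002,0,-0.012],-0.2,1],
    [[-0.002,0,-0.012],-0.3,1],
    [[-0.002,0,-0.012],-0.3,1],
  ],
)

```text
clock: 16.95
position: [636.0, -11.1, 254.4]
ee_rot: [1.0, 0.027, -0.0, 0.003]
contact_force: [-0.4, 0.4, 1.1]
gripper_width: 12.3
```

```bash
python3 st.py
```

```text
16.95 pos [636.  -11.1 254.4] th 3.1 F [-0.4  0.4  1.1] T [ 0.22  0.24 -0.03] tilt [-7.0e-04 -6.5e-03 -1.0e+00] tip [635.9 -12.1  89.4] j6 1.38 w 12.3
```

Call:
play_rows(
  moves=[
    [[0,0,-0.012],0,1],
    [[0,0,-0.024],0,1],
    [[0,0,-0.036],0,1],
    [[0,0,-0.048],0,1],
    [[0,0,-0.052],0,1],
    [[0,0,-0.052],0,1],
  ],
)

```text
clock: 17.7
position: [635.9, -10.9, 241.2]
ee_rot: [1.0, 0.028, -0.0, 0.004]
contact_force: [-6.1, 4.0, 13.4]
gripper_width: 12.4
```

```bash
python3 st.py
```

```text
17.7 pos [635.9 -10.9 241.2] th 3.2 F [-6.1  4.  13.4] T [ 0.61  1.87 -0.  ] tilt [ 0.     -0.0071 -1.    ] tip [635.9 -12.1  76.2] j6 1.38 w 12.4
```

Call:
play_rows(
  moves=[
    [[0,0,-0.008],-0.1,1],
    [[0,0,-0.008],-0.3,1],
    [[0,0,-0.008],-0.5,1],
    [[0,0,-0.008],-0.7,1],
    [[0,0,-0.008],-0.9,1],
    [[0,0,-0.008],-0.9,1],
  ],
)

```text
clock: 18.45
position: [636.1, -10.7, 241.1]
ee_rot: [0.979, -0.205, -0.0, 0.004]
contact_force: [-5.4, 2.6, 13.6]
gripper_width: 12.8
```

```bash
python3 st.py
```

```text
18.45 pos [636.1 -10.7 241.1] th -23.7 F [-5.4  2.6 13.6] T [ 0.64  1.72 -0.05] tilt [-0.0019 -0.0069 -1.    ] tip [635.8 -11.8  76.2] j6 0.91 w 12.8
```

Call:
play_rows(
  moves=[
    [[0,0,-0.008],-0.1,1],
    [[0,0,-0.008],-0.3,1],
    [[0,0,-0.008],-0.5,1],
    [[0,0,-0.008],-0.7,1],
    [[0,0,-0.008],-0.9,1],
    [[0,0,-0.008],-0.9,1],
  ],
)

```text
clock: 19.2
position: [636.2, -10.5, 241.1]
ee_rot: [0.904, -0.428, -0.0, 0.003]
contact_force: [-5.4, 2.2, 12.9]
gripper_width: 12.6
```

```bash
python3 st.py
```

```text
19.2 pos [636.2 -10.5 241.1] th -50.6 F [-5.4  2.2 12.9] T [0.51 1.75 0.02] tilt [-0.0034 -0.0059 -1.    ] tip [635.7 -11.5  76.1] j6 0.44 w 12.6
```

Call:
play_rows(
  moves=[
    [[0,0,-0.008],-0.1,1],
    [[0,0,-0.008],-0.2,1],
    [[0,0,-0.008],-0.35,1],
    [[0,0,-0.008],-0.35,1],
  ],
)

```text
clock: 19.7
position: [636.2, -10.3, 241.1]
ee_rot: [0.862, -0.508, -0.0, 0.004]
contact_force: [-5.2, 2.3, 12.5]
gripper_width: 12.6
```

```bash
python3 st.py
```

```text
19.7 pos [636.2 -10.3 241.1] th -61.0 F [-5.2  2.3 12.5] T [0.59 1.92 0.11] tilt [-0.004 -0.006 -1.   ] tip [635.6 -11.3  76.1] j6 0.26 w 12.6
```

Call:
play_rows(
  moves=[
    [[0,0,-0.008],-0.1,1],
    [[0,0,-0.008],-0.15,1],
    [[0,0,-0.008],-0.15,1],
  ],
)

```text
clock: 20.08
position: [636.0, -9.8, 241.1]
ee_rot: [0.842, -0.539, -0.0, 0.004]
contact_force: [-6.2, 3.1, 13.7]
gripper_width: 12.2
```

```bash
python3 st.py
```

```text
20.07 pos [636.   -9.8 241.1] th -65.3 F [-6.2  3.1 13.7] T [0.98 2.18 0.49] tilt [-0.0045 -0.0066 -1.    ] tip [635.3 -10.9  76.1] j6 0.19 w 12.2
```

Call:
play_rows(
  moves=[
    [[0,0,0.005],0,1],
    [[0,0,0.011],0,1],
    [[0,0,0.018],0,1],
    [[0,0,0.024],0,1],
    [[0,0,0.024],0,1],
  ],
)

```text
clock: 20.7
position: [635.5, -10.0, 247.4]
ee_rot: [0.842, -0.54, -0.001, 0.005]
contact_force: [-3.1, 1.0, -1.8]
gripper_width: 12.7
```

```bash
python3 st.py
```

```text
20.7 pos [635.5 -10.  247.4] th -65.3 F [-3.1  1.  -1.8] T [0.23 1.09 0.27] tilt [-0.007  -0.0068 -1.    ] tip [634.4 -11.1  82.5] j6 0.19 w 12.7
```

Call:
play_rows(
  moves=[
    [[0,0,0],0,0.5],
    [[0,0,0],0,0],
    [[0,0,0],0,-1],
    [[0,0,0],0,-1],
    [[0,0,0],0,-1],
    [[0,0,0.1],0,-1],
    [[0,0,0.25],0,-1],
    [[0,0,0.35],0,-1],
    [[0,0,0.35],0,-1],
  ],
)

```text
clock: 21.82
position: [636.0, -10.0, 355.8]
ee_rot: [0.842, -0.539, 0.001, 0.003]
contact_force: [-0.6, 0.7, -0.1]
gripper_width: 85.5
```

```bash
python3 - <<'E'
exec(open('st.py').read())
import pickle
p=arm.get_image('wrist'); save(p,'wrist12.png',s=1.5);pickle.dump(p,open('wrist12.pkl','wb'))
p=arm.get_image('scene'); save(p,'scene12.png',(200,130,330,240),6);pickle.dump(p,open('scene12.pkl','wb'))
E
```

```text
21.82 pos [636.  -10.  355.8] th -65.3 F [-0.6  0.7 -0.1] T [0.01 0.03 0.  ] tilt [-3.0e-04 -5.8e-03 -1.0e+00] tip [636.  -10.9 190.8] j6 0.19 w 85.5
```

View pics/wrist12.png

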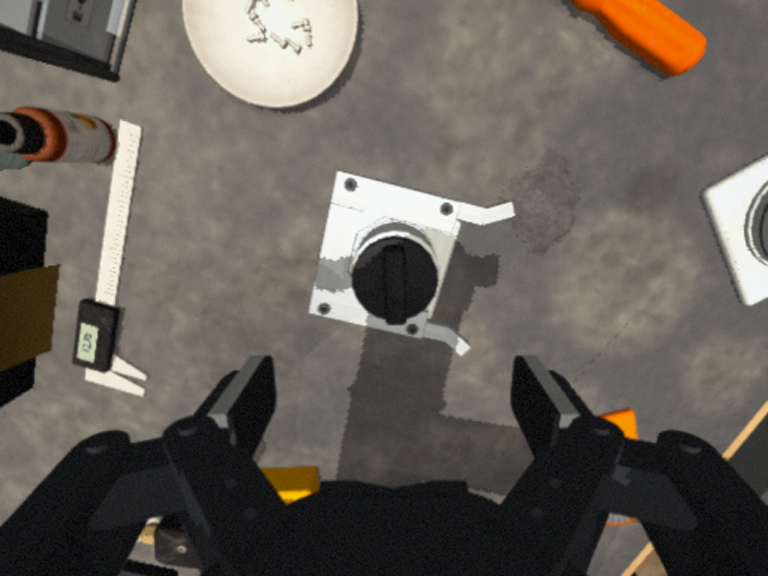

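View pics/scene12.png

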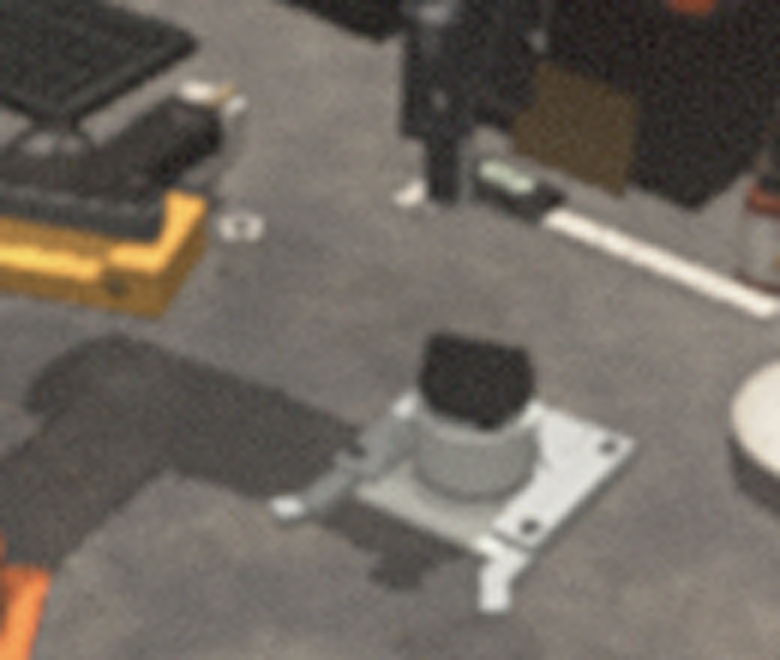

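```bash
python3 - <<'E'
from h import *
import pickle
H=np.array([634.9,-11.5]); a=np.linspace(0,2*np.pi,60)
def ring(z,r,c=H): return np.c_[c[0]+r*np.cos(a),c[1]+r*np.sin(a),np.full(60,z)]
for hh,nm in [(36,'A'),(43,'B')]:
    tiles=[]
    for f,crop,s in [('scene12.pkl',(255,170,310,220),7),('wrist12.pkl',(195,105,315,235),3)]:
        p=pickle.load(open(f,'rb')); im=cv2.resize(p['pixels'][crop[1]:crop[3],crop[0]:crop[2],::-1],None,fx=s,fy=s,interpolation=cv2.INTER_CUBIC)
        def dr(X,col):
            q=(proj(p,X)-[crop[0],crop[1]]+.5)*s-.5
            cv2.polylines(im,[np.round(q).astype(int)],True,col,1)
        th=np.radians(-65.3);u=np.array([np.cos(th),np.sin(th)]);v=np.array([-u[1],u[0]])
        dr(ring(54,31),(0,255,0)); dr(ring(hh+33,29),(0,255,255))
        dr([np.r_[H+i*25*u+j*7*v,hh+51] for i,j in[(1,1),(1,-1),(-1,-1),(-1,1)]],(0,0,255))
        if f[0]=='s': tiles.append(im)
        else: tiles.append(im)
    h=max(t.shape[0] for t in tiles)
    tiles=[cv2.copyMakeBorder(t,0,h-t.shape[0],0,0,cv2.BORDER_CONSTANT) for t in tiles]
    cv2.imwrite(f'pics/fit{nm}.png',np.hstack(tiles))
p=pickle.load(open('wrist12.pkl','rb')); save(p,'w12z.png',(195,105,315,235),4.5)
E
```

```text
(no output)
```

View pics/fitA.png

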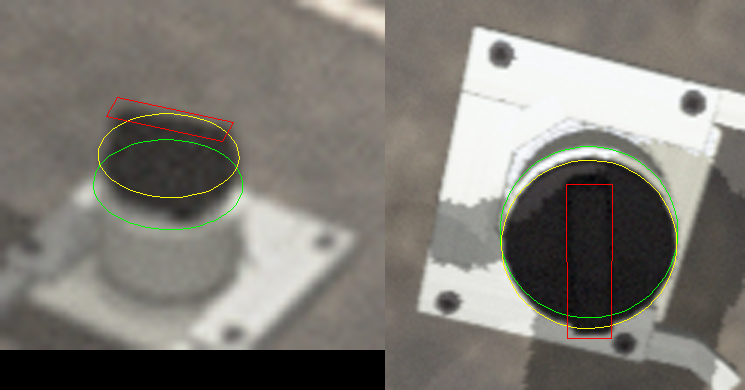

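View pics/fitB.png

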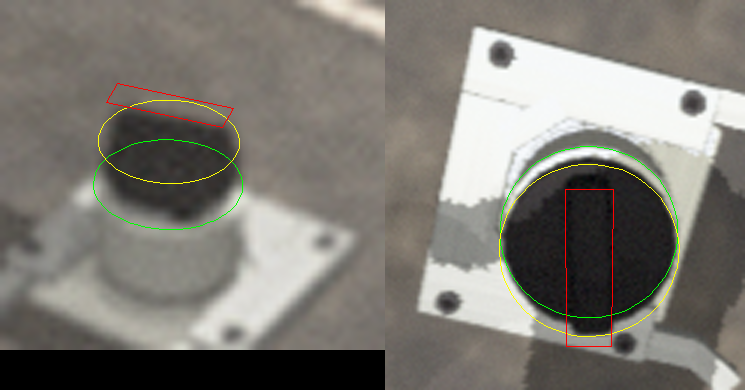

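View pics/w12z.png

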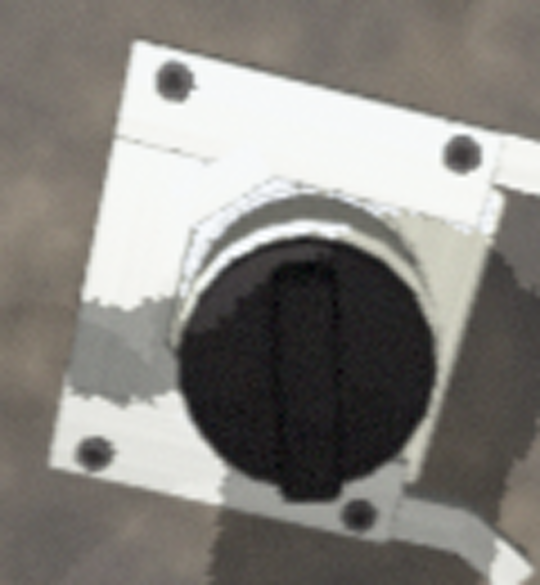

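```bash
python3 - <<'E'
from h import *
import pickle
p=pickle.load(open('wrist12.pkl','rb'))
X=np.array([.983,.1822]);Y=np.array([-.1822,.983]);H=np.array([634.9,-11.0])
for n,(u,v),z in [('foot corner',(502,195),8),('foot rear',(416,470),8),('edge front',(497,140),16),('edge front2',(480,228),16),('edge f3',(385,540),16),('screwF',(462,154),17.5),('screwB',(174,81),17.5),('sF2',(358,515),17.5),('sB2',(95,453),17.5)]:
    w=onz(p,[((u+.5)/4.5-.5+195,(v+.5)/4.5-.5+105)],z)[0][:2]-H; print(n,np.round([w@X,w@Y],1))
E
```

```text
foot corner [-42.8 -42.1]
foot rear [-41.8  37.5]
edge front [-36.  -55.9]
edge front2 [-38.2 -33.4]
edge f3 [-37.6  56.8]
screwF [-28.2 -50.4]
screwB [ 45.9 -50.2]
sF2 [-28.1  50.8]
sB2 [45.5 50.7]
```

```bash
python3 -c "
from bench import arm
print(arm.job_done())"
```

```text
the job is handed in; nothing more can be done
None
```

I pushed the housing home and closed the bayonet cap. The job was handed in at about 21.9 s of the 72 s; no verdict is reported.

**Pushing home:** I gripped the housing by its barrel rather than pushing the foot from behind, because the gripper body would have hit the cap. I squared it to the plate and ran it into the stop with at most 13 N in any direction. The last picture puts the foot's rear edge at x -42 to -43 mm, where -43 mm is home.

**Closing the cap:**
- I pinched the grip bar and turned it clockwise. The lugs dropped after about 60 degrees.
- I pressed the cap down 13 mm to its end, with the tool about 18 mm below its starting height, as expected.
- I then turned it 68.5 degrees clockwise, until the torque rose at the stop.
- On the way up it stopped about 6 mm above the end position, where the fingers had to pull slightly. That matches locked at 36 mm.

**Last checks:**
- **Height:** the model drawn at 36 mm fits the wrist picture well. In the scene picture the cap looks 2–3 mm lower than that. I put this down to that camera's offset, since it also placed other points about 2 mm off. The unlocked height of 43 mm clearly does not fit either picture.
- **Not measured:** I did not measure the cap's tilt separately. I also did not measure the four bystanders again; the arm never went near them.
- **Gripper:** it is open and about 100 mm above the cap, touching nothing.

The arm tilted by about 1.4 degrees while pressing against the stop. I mostly took that out by leaning on the gripped cap, with side forces of about 17 N on each axis, before turning it.

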